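# Drop the hold-down bar over the green tube rack

## Robot

A 7-joint arm with a two-finger parallel gripper is mounted at the origin on the work surface. World frame = base frame: x ahead of the robot, y to its left, z up, the work surface at z = 0. Lengths are in m, angles in rad, forces in N, time in s.
With the tool pointing down it reaches from about 0.425 to 0.95 m from the base axis. Payload 16.7 kg.
Tool frame: the origin (TCP) lies midway between the tips of the shut fingers; the grasp point (between the pads) lies 19 mm behind it; z points along the fingers, x is the direction in which the jaws open and shut, and the axes are right-handed (so a half turn about z gives the same grasp; the last joint's range is limited). The gripper opens to 94 mm and grips with 3 to 60 N. Pads are 16 mm wide; open, the fingers measure 119 mm over their backs; the gripper's body (75 mm by 177 mm) begins 78 mm behind the grasp point.
Start: joints at [1.024, 0.426, 0.074, 1.606, -0.034, 1.111, -0.067], TCP at [0.261, -0.623, 0.205] pointing down, gripper open.
Joint ranges: [-2.85, 2.85], [-0.5, 2.14], [-1.23, 1.37], [0.21, 2.46], [-1.02, 4.16], [0.16, 2.05], [-2.73, 2.73]. Speed limits (rad/s): [1.89, 1.89, 2.39, 2.39, 3.01, 3.01, 3.01].

## Interface

Orientations are given as a unit quaternion [x, y, z, w].
In Python, from rig import arm gives the robot as it stands. The module is installed in compiled form; this text tells all that it offers.
- The arm moves only by the tool arm_command, never from a script. Its argument "targets" is a list of rows, each an object of numbers: "x", "y", "z": the shift along the tool's x, y, z in m; "wx", "wy", "wz": the turn, a rotation vector about the tool's x, y, z in rad. A call has 1 to 5 rows; each row is the pose to reach, as a shift and turn from the pose measured when the call began, along the tool's axes at that moment; what a row does not reach only later rows make up. A row lasts 1/10 s, in which the tool goes at most 50 mm and 8.59 degrees, less where a joint would pass 70% of its speed; a pose out of reach is approached as far as the arm can. A call with a gripper value outside its range is refused whole. "grip" is the opening, from 0 (shut) to 1 (fully open), set as the call begins (left out, the last holds). The fingers move at their own pace and stop on an object; "newtons" is the grip in N (left out, the last holds). Time passes only in rows, so rows that repeat a pose let the fingers close. It gives the time, the measured TCP pose, the force and the opening at its end, in the units of the state.
- arm.state(): the state, without advancing time (a new reading comes with each control period).
- arm.read_camera(name): name is "side" or "top"; returns a dict with "image" (480x640x3 uint8, blue, green, red), "range_z" (480x640 float32, m along the optical axis (not along the pixel's ray), 0 where there is no reading), "fx", "fy", "cx", "cy" (pixels), "extrinsics" (4x4, takes a point from camera to world coordinates). Camera axes: x right, y down, z forward; pixel columns grow to the right and rows downward; lengths in m; the calibration is good to about 2 mm. A picture is of the moment at which its call begins.
- arm.hand_in(): hands the job in, once; it reports no verdict.
Trained networks look in the newest picture that a camera, given by its name, has taken for a name from the list of things; names that differ only in an ending like _2 or _b are one class to them, and where a whole thing is asked for, a point or a joint stands for the part that bears it (a point fixed in the world has none). Each returns a list of dicts, best first, with "conf" (0 to 1); they miss things now and then, are a little off and sometimes report something else, mostly with a low value. They report only what shows in the picture. A call takes as long as a camera call.
- arm.look_for(camera, query): "xy" ([column, row] in pixels, amid what is visible of it).
- arm.trace(camera, query): "mask" (480x640 bool, what is visible of it) and "xy" ([column, row] in pixels, amid what is visible of it).
- arm.pinpoint(camera, query): "xy" ([column, row] in pixels: a listed point, or the origin of a listed thing).
The state is a dict: "time": time; "joint_pos": joint angles; "joint_vel": joint speeds; "effort": joint torques, N m; "eef_pos": TCP position; "ee_rot": TCP orientation; "wrist_force": force on the tool from outside, world axes, zero at the start; "torque": the same for the moment, N m; "finger_gap": finger opening in m.
Only numpy, scipy, OpenCV 4.12 (cv2) and the standard library are available. Lean on these libraries where they do the work, as an engineer would, in place of code of your own. Each camera call takes 0.05 s, during which the arm holds its last target. There are 200 camera calls.

## Task

The green tube rack stands on its shaker, but the shaker's hold-down bar has been left swung aside. Lift that bar (a black knob stands near its free end), swing it back across the rack over the low wall of the blue keeper, and let it drop fully down into the keeper's notch; then let go. Leave the red rack's bar and the amber bottle where they are.

Things in the scene. Friction and masses are not known exactly. Their poses are not given: they have to be found in the camera images.
- green_knob (a point): Centre of the upright black knob (dia 24 mm, 44 tall) on the green rack's steel bar, whose top is 22 mm below. The bar (14 wide, 10 thick, 0.2 kg) stays level; it pivots on a post 125 mm from the knob, lifts up to 50 mm on it, drops by its weight, keeps its angle when let go. It starts down, swung 57-86 deg to the notch frame's +x side. Its fixed white shaker is 220 x 150 mm, rack top at z 97 mm.
- green_notch (a point): Centre of the notch floor in the green shaker's fixed blue keeper, z 102 mm. Own axes: z up, y to the pivot post (axis at y +90 mm, post 12 thick, top 80 above this point). Notch 36 mm wide in x, keeper 12 thick in y; low wall on +x 20 mm high, stop plate on -x 50 high. Bar seated: lies along y, knob centre near (0, -35, +33) mm here; lift it over 20 mm (30-35 is good) to clear the low wall.
- red_knob (a point): Centre of the same kind of black knob on the bar of an identical shaker that carries a red rack; a bystander whose bar also stands swung aside and must stay as it is.
- bottle_centre (a point): Centre of the loose amber reagent bottle (60 mm diameter, 130 mm tall, standing upright), a bystander that must not be moved.

How it is judged:
By the outcome, as a careful person would: the job done as asked, in the order asked, and still so for the second after the job is handed in, with the robot touching nothing.
It also fails if it takes over 38 s, if anything falls off the work surface, if the arm or the gripper's body presses on something with over 40 N, if the wrist force passes 120 N, or if a joint passes its speed limit or range.

## Working session

There is one attempt and no reset: what is moved stays moved. The work goes in short steps, Python scripts to look and compute and a tool call to move; the robot and the scene stay as the last step left them, time stands still between calls to the robot, and variables do not carry over. Pictures are saved under pics/ and viewed, about 8 in all and at most 12, crops included, and the job is handed in when it is done.

Besides the shell and the picture viewer there is one more tool, called after "Request:" in YAML: its name, and indented under it one key for each argument. arm_command: Moves the arm, as the interface text tells. Its arguments: {"type":"object","properties":{"targets":{"type":"array","items":{"type":"object","properties":{"x":{"type":"number"},"y":{"type":"number"},"z":{"type":"number"},"wx":{"type":"number"},"wy":{"type":"number"},"wz":{"type":"number"}}}},"grip":{"type":"number"},"newtons":{"type":"number"}},"required":["targets"]}

```bash
mkdir -p pics; cat > h.py <<'E'
import numpy as np, cv2
from rig import arm
def P(c,xy,win=2):
    u,v=int(round(xy[0])),int(round(xy[1]))
    w=c["range_z"][max(v-win,0):v+win+1,max(u-win,0):u+win+1]; w=w[w>0]
    z=np.median(w) if len(w) else np.nan
    return W(c,xy,z)
def W(c,xy,z):
    p=np.array([(xy[0]-c["cx"])/c["fx"]*z,(xy[1]-c["cy"])/c["fy"]*z,z,1]); return (c["extrinsics"]@p)[:3]
def onz(c,xy,h):
    o=c["extrinsics"][:3,3]; d=W(c,xy,1.0)-o; return o+d*(h-o[2])/d[2]
E
python3 - <<'E'
from h import *
np.set_printoptions(precision=4,suppress=True)
s=arm.state(); print(s["time"],s["eef_pos"],s["ee_rot"],s["finger_gap"])
for n in("top","side"):
    c=arm.read_camera(n); cv2.imwrite(f"pics/{n}0.png",c["image"]); print(n,c["extrinsics"][:3],c["fx"])
    for q in("green_knob","green_notch","red_knob","bottle_centre"):
        for r in arm.pinpoint(n,q)[:3]: print(q,round(r["conf"],2),np.array(r["xy"]),P(c,r["xy"]))
print(arm.state()["time"])
E
```

```text
0.0 [ 0.2606 -0.6222  0.2048] [ 0.8326 -0.5539 -0.0005 -0.0003] 0.09409040881443487
top [[-0.0299 -0.9849  0.1703  0.52  ]
 [-0.999   0.0352  0.0279 -0.0717]
 [-0.0334 -0.1693 -0.985   0.7893]] 440.6471399497271
green_knob 0.64 [211.6 265. ] [0.5877 0.1114 0.1573]
green_knob 0.38 [230.5 339. ] [0.479  0.0965 0.1023]
green_notch 0.9 [230.3 339.1] [0.4789 0.0969 0.1023]
red_knob 0.8 [374.7 242.5] [ 0.6124 -0.1259  0.1577]
bottle_centre 0.89 [317.3 134.6] [ 0.8013 -0.0455  0.1068]
side [[ 0.7737 -0.4464  0.4495  0.2864]
 [-0.6334 -0.5283  0.5655 -0.5436]
 [-0.015  -0.7222 -0.6915  0.6955]] 493.03128958747436
green_knob 0.9 [227.1 194.6] [0.5873 0.1068 0.1488]
green_notch 0.71 [180.  243.9] [0.4784 0.0988 0.1001]
red_knob 0.56 [324.9 262.4] [ 0.614  -0.1357  0.1493]
0.5
```

View pics/top0.png

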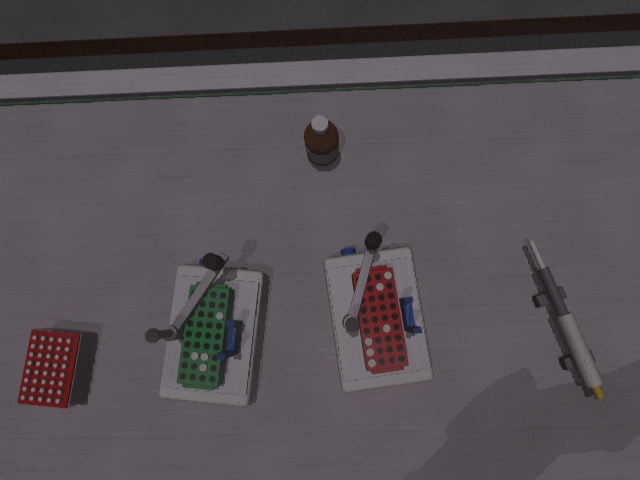

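View pics/side0.png

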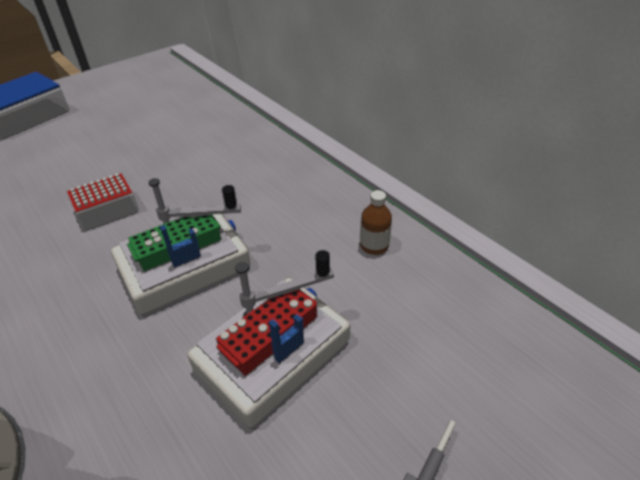

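The pictures show the green shaker at left in the top view: knob (212,262), post top (153,335), keeper (232,340). The red shaker is at (378,320) and the bottle at (321,142). Next I'll refine the knob, post and keeper positions from depth.

```bash
python3 - <<'E'
from h import *
np.set_printoptions(precision=4,suppress=True)
for n in("top","side"):
    c=arm.read_camera(n); z=c["range_z"]; v,u=np.mgrid[:480,:640]
    p=np.stack([(u-c["cx"])/c["fx"]*z,(v-c["cy"])/c["fy"]*z,z,np.ones_like(z)],-1)@c["extrinsics"].T
    X,Y,Z=p[...,0],p[...,1],p[...,2]; im=c["image"].astype(int)
    def st(name,m): 
        q=p[m][:,:3]
        if len(q): print(n,name,len(q),"mean",q.mean(0),"min",q.min(0),"max",q.max(0))
    box=(z>0)&(X>.40)&(X<.65)&(Y>.02)&(Y<.24)
    st("knobtop",box&(Z>.150)&(Z<.163)&(X>.55))
    st("posttop",box&(Z>.172)&(Z<.19)&(Y>.15))
    blue=(im[...,0]>im[...,1]+25)&(im[...,0]>im[...,2]+30)&box&(X<.53)
    st("blue",blue); st("stop",blue&(Z>.135)); st("low",blue&(Z>.112)&(Z<.127)); 
    st("bar",box&(Z>.108)&(Z<.117)&~blue&(X>.52))
    for q in("green_knob","green_notch"):
        for r in arm.pinpoint(n,q)[:1]: print(q,round(r["conf"],2),onz(c,r["xy"],.135 if "knob" in q else .102))
    # shaker top orientation
    m=((Z>.05)&(Z<.062)&box&(im.min(-1)>70)).astype(np.uint8)
    if n=="top":
        t=(p[m>0][:,:2]*1000).astype(np.float32); print("rect",cv2.minAreaRect(t),np.percentile(Z[box],[5,25,50,75]))
        cr=cv2.resize(c["image"][220:420,120:290],None,fx=3.5,fy=3,interpolation=cv2.INTER_CUBIC); cv2.imwrite("pics/crop1.png",cv2.convertScaleAbs(cr,alpha=1.6))
E
```

```text
top knobtop 217 mean [0.5945 0.1136 0.1569] min [0.5836 0.1026 0.15  ] max [0.6055 0.126  0.1611]
top posttop 181 mean [0.4923 0.1848 0.182 ] min [0.4827 0.1757 0.1781] max [0.5015 0.1948 0.1845]
top blue 169 mean [0.478  0.0963 0.1109] min [0.4562 0.0894 0.0998] max [0.5051 0.1039 0.1553]
top stop 24 mean [0.4591 0.099  0.1527] min [0.4562 0.0933 0.1509] max [0.462  0.1034 0.1553]
top low 13 mean [0.502  0.0945 0.1221] min [0.5005 0.0894 0.1196] max [0.5051 0.0992 0.1233]
top bar 556 mean [0.5563 0.1404 0.1131] min [0.5201 0.0998 0.1081] max [0.6122 0.1731 0.1166]
green_knob 0.75 [0.5952 0.1161 0.135 ]
green_notch 0.78 [0.4779 0.1005 0.102 ]
rect ((493.0212097167969, 139.84951782226562), (147.2178955078125, 205.32723999023438), 82.99234771728516) [-0.0009  0.0012  0.0606  0.0968]
side knobtop 108 mean [0.5924 0.1124 0.1544] min [0.5811 0.1016 0.15  ] max [0.6041 0.1255 0.1581]
side posttop 86 mean [0.4898 0.1831 0.1795] min [0.4805 0.1732 0.1749] max [0.5003 0.1947 0.1827]
side blue 143 mean [0.4807 0.0957 0.1076] min [0.456  0.0855 0.0945] max [0.5054 0.1103 0.1513]
side stop 14 mean [0.4583 0.0984 0.1501] min [0.456  0.0937 0.1484] max [0.461  0.1028 0.1513]
side low 16 mean [0.5022 0.0934 0.1205] min [0.4986 0.0872 0.1191] max [0.5054 0.1002 0.1219]
side bar 305 mean [0.56   0.1355 0.1109] min [0.5203 0.0995 0.1081] max [0.6101 0.1718 0.1169]
green_knob 0.69 [0.5889 0.1133 0.135 ]
```

View pics/crop1.png

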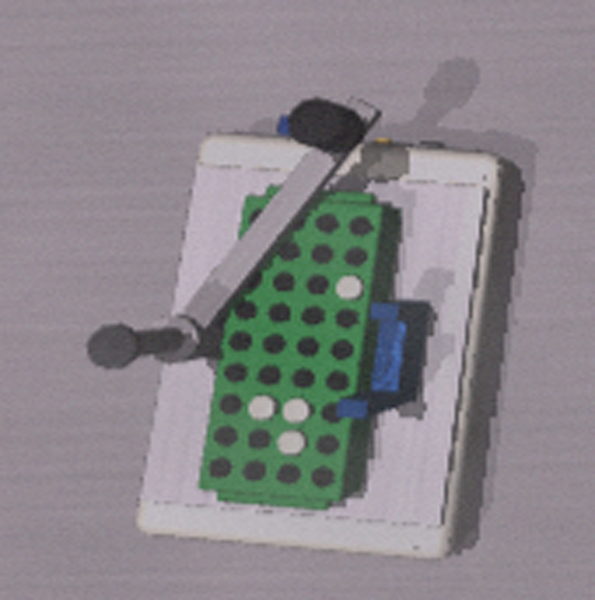

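```bash
cat >> h.py <<'E'
from scipy.spatial.transform import Rotation as R
def go(*targets):
    s=arm.state(); p=np.array(s["eef_pos"]); r=R.from_quat(s["ee_rot"])
    x=r.as_matrix()[:,0]; print("t",round(s["time"],2),"p",np.round(p,4),"psi",round(np.degrees(np.arctan2(x[1],x[0])),1),"F",np.round(s["wrist_force"],1),"gap",round(s["finger_gap"],4),"q",np.round(s["joint_pos"],2))
    for X,Y,Z,psi in targets:
        a=np.radians(psi); g=R.from_matrix(np.array([[np.cos(a),np.sin(a),0],[np.sin(a),-np.cos(a),0],[0,0,-1]]))
        print("  ",np.round(r.inv().apply(np.array([X,Y,Z])-p),4),np.round((r.inv()*g).as_rotvec(),4))
E
python3 -c "
from h import *
go((.2606,-.6222,.26,-67.3),(.35,-.45,.26,-37),(.5935,.1135,.26,55.3))"
```

```text
t 0.8 p [ 0.2608 -0.6225  0.2055] psi -67.3 F [ 0.6 -0.4 -0.2] gap 0.0944 q [ 1.02  0.43  0.07  1.61 -0.03  1.11 -0.07]
   [-0.0004  0.0001 -0.0545] [-0.      0.0001  0.0005]
   [-0.1247 -0.1489 -0.0545] [-1.000e-04  1.000e-04 -5.283e-01]
   [-0.5503 -0.5912 -0.0545] [-1.0000e-04  0.0000e+00 -2.1393e+00]
```

Request:
arm_command:
  targets:
    - {"z": -0.045}
    - {"x": -0.04,"y": -0.04,"z": -0.055,"wz": -0.14}
    - {"x": -0.075,"y": -0.08,"z": -0.055,"wz": -0.28}
    - {"x": -0.11,"y": -0.118,"z": -0.055,"wz": -0.42}
    - {"x": -0.145,"y": -0.156,"z": -0.055,"wz": -0.56}
  grip: 0.55

```text
schema error: expected keys x, y, z, wx, wy, wz
```

```bash
python3 -c "
from h import *
go((.5935,.1135,.26,55.3))"
```

```text
t 0.8 p [ 0.2608 -0.6225  0.2055] psi -67.3 F [ 0.6 -0.4 -0.2] gap 0.0944 q [ 1.02  0.43  0.07  1.61 -0.03  1.11 -0.07]
   [-0.5503 -0.5912 -0.0545] [-1.0000e-04  0.0000e+00 -2.1393e+00]
```

Request:
arm_command:
  targets:
    - {"x": 0,"y": 0,"z": -0.045,"wx": 0,"wy": 0,"wz": 0}
    - {"x": -0.04,"y": -0.04,"z": -0.055,"wx": 0,"wy": 0,"wz": -0.14}
    - {"x": -0.075,"y": -0.08,"z": -0.055,"wx": 0,"wy": 0,"wz": -0.28}
    - {"x": -0.11,"y": -0.118,"z": -0.055,"wx": 0,"wy": 0,"wz": -0.42}
    - {"x": -0.145,"y": -0.156,"z": -0.055,"wx": 0,"wy": 0,"wz": -0.56}
  grip: 0.55

```text
time: 1.3
eef_pos: [0.3435, -0.4393, 0.2608]
ee_rot: [0.954, -0.3, 0.0, 0.0]
wrist_force: [1.2, -0.3, 0.4]
finger_gap: 0.0573
```

```bash
python3 -c "
from h import *
go((.5935,.1135,.26,55.3))"
```

```text
t 1.3 p [ 0.3435 -0.4393  0.2608] psi -34.9 F [ 1.2 -0.3  0.4] gap 0.0573 q [ 0.88  0.19 -0.1   1.8   0.02  1.15  0.16]
   [-1.108e-01 -5.965e-01  5.000e-04] [ 7.0000e-04 -2.0000e-04 -1.5736e+00]
```

Request:
arm_command:
  targets:
    - {"x": -0.009,"y": -0.046,"z": 0,"wx": 0,"wy": 0,"wz": -0.12}
    - {"x": -0.017,"y": -0.092,"z": 0,"wx": 0,"wy": 0,"wz": -0.24}
    - {"x": -0.026,"y": -0.138,"z": 0,"wx": 0,"wy": 0,"wz": -0.36}
    - {"x": -0.034,"y": -0.184,"z": 0,"wx": 0,"wy": 0,"wz": -0.48}
    - {"x": -0.043,"y": -0.23,"z": 0,"wx": 0,"wy": 0,"wz": -0.6}

```text
time: 1.8
eef_pos: [0.4401, -0.2242, 0.261]
ee_rot: [1.0, -0.002, 0.0, 0.001]
wrist_force: [1.2, 0.2, -0.7]
finger_gap: 0.0519
```

```bash
python3 -c "
from h import *
go((.5935,.1135,.26,55.3))"
```

```text
t 1.8 p [ 0.4401 -0.2242  0.261 ] psi -0.2 F [ 1.2  0.2 -0.7] gap 0.0519 q [ 0.65  0.1  -0.33  1.92  0.04  1.13  0.3 ]
   [ 0.1521 -0.3383  0.0008] [ 1.500e-03 -3.000e-04 -9.689e-01]
```

Request:
arm_command:
  targets:
    - {"x": 0.018,"y": -0.04,"z": 0,"wx": 0,"wy": 0,"wz": -0.13}
    - {"x": 0.036,"y": -0.08,"z": 0,"wx": 0,"wy": 0,"wz": -0.26}
    - {"x": 0.054,"y": -0.12,"z": 0,"wx": 0,"wy": 0,"wz": -0.39}
    - {"x": 0.072,"y": -0.16,"z": 0,"wx": 0,"wy": 0,"wz": -0.52}
    - {"x": 0.09,"y": -0.2,"z": 0,"wx": 0,"wy": 0,"wz": -0.65}

```text
time: 2.3
eef_pos: [0.5314, -0.023, 0.2612]
ee_rot: [0.947, 0.32, 0.001, 0.001]
wrist_force: [0.3, 0.3, -0.0]
finger_gap: 0.0516
```

```bash
python3 -c "
from h import *
go((.5935,.1135,.22,55.3))"
```

```text
t 2.3 p [ 0.5314 -0.023   0.2612] psi 37.3 F [ 0.3  0.3 -0. ] gap 0.0516 q [ 0.41  0.18 -0.55  1.83  0.11  1.15  0.47]
   [ 0.1321 -0.0709  0.0411] [ 2.200e-03 -1.000e-04 -3.138e-01]
```

Request:
arm_command:
  targets:
    - {"x": 0.04,"y": -0.022,"z": 0.005,"wx": 0,"wy": 0,"wz": -0.1}
    - {"x": 0.08,"y": -0.043,"z": 0.015,"wx": 0,"wy": 0,"wz": -0.2}
    - {"x": 0.115,"y": -0.062,"z": 0.03,"wx": 0.001,"wy": 0,"wz": -0.29}
    - {"x": 0.132,"y": -0.071,"z": 0.041,"wx": 0.002,"wy": 0,"wz": -0.314}
    - {"x": 0.132,"y": -0.071,"z": 0.041,"wx": 0.002,"wy": 0,"wz": -0.314}

```text
time: 2.8
eef_pos: [0.593, 0.1164, 0.2184]
ee_rot: [0.885, 0.466, -0.001, -0.001]
wrist_force: [-0.6, -1.1, 0.1]
finger_gap: 0.0516
```

```bash
python3 -c "
from h import *
go((.5935,.1135,.122,55.3))"
```

```text
t 2.8 p [0.593  0.1164 0.2184] psi 55.6 F [-0.6 -1.1  0.1] gap 0.0516 q [ 0.21  0.37 -0.64  1.72  0.24  1.13  0.46]
   [-0.0021  0.0023  0.0964] [-0.0026  0.0002  0.0047]
```

Request:
arm_command:
  targets:
    - {"x": -0.002,"y": 0.002,"z": 0.02,"wx": -0.003,"wy": 0,"wz": 0.005}
    - {"x": -0.002,"y": 0.002,"z": 0.04,"wx": -0.003,"wy": 0,"wz": 0.005}
    - {"x": -0.002,"y": 0.002,"z": 0.06,"wx": -0.003,"wy": 0,"wz": 0.005}
    - {"x": -0.002,"y": 0.002,"z": 0.08,"wx": -0.003,"wy": 0,"wz": 0.005}
    - {"x": -0.002,"y": 0.002,"z": 0.096,"wx": -0.003,"wy": 0,"wz": 0.005}

```text
time: 3.3
eef_pos: [0.5932, 0.1126, 0.1218]
ee_rot: [0.886, 0.463, -0.0, 0.001]
wrist_force: [0.3, -0.2, -0.5]
finger_gap: 0.0521
```

```bash
python3 -c "
from h import *
go((.5935,.1135,.122,55.3))
c=arm.read_camera('side'); cv2.imwrite('pics/s2.png',cv2.resize(c['image'][120:320,100:340],None,fx=3,fy=3))"
```

```text
t 3.3 p [0.5932 0.1126 0.1218] psi 55.2 F [ 0.3 -0.2 -0.5] gap 0.0521 q [ 0.18  0.46 -0.61  1.82  0.32  0.96  0.4 ]
   [ 0.001  -0.0003 -0.0002] [ 0.0009  0.0007 -0.002 ]
```

View pics/s2.png

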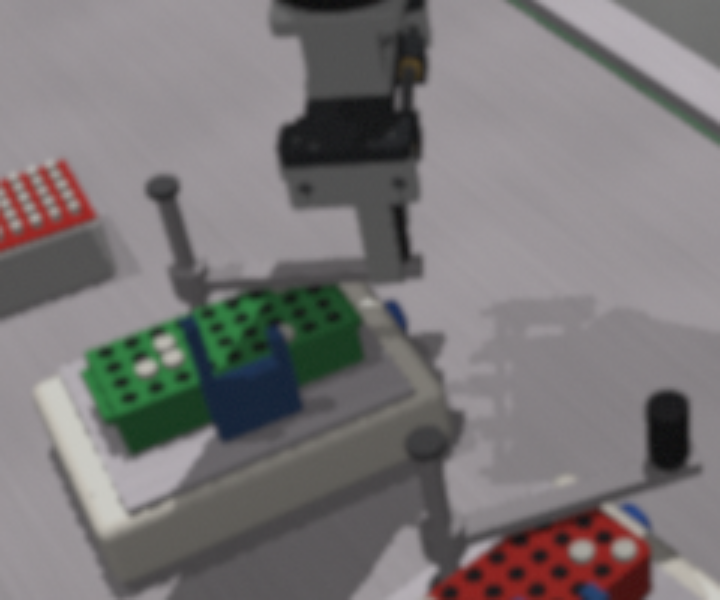

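The picture shows the fingers straddling the green knob around (390,240), just above the bar. Closing now.

Request:
arm_command:
  targets:
    - {"x": 0,"y": 0,"z": 0,"wx": 0,"wy": 0,"wz": 0}
    - {"x": 0,"y": 0,"z": 0,"wx": 0,"wy": 0,"wz": 0}
    - {"x": 0,"y": 0,"z": 0,"wx": 0,"wy": 0,"wz": 0}
    - {"x": 0,"y": 0,"z": 0,"wx": 0,"wy": 0,"wz": 0}
    - {"x": 0,"y": 0,"z": 0,"wx": 0,"wy": 0,"wz": 0}
  grip: 0
  newtons: 25

```text
time: 3.85
eef_pos: [0.5926, 0.1124, 0.1201]
ee_rot: [0.886, 0.463, -0.001, 0.0]
wrist_force: [1.6, -1.0, 1.4]
finger_gap: 0.0235
```

Request:
arm_command:
  targets:
    - {"x": 0,"y": 0,"z": -0.008,"wx": 0,"wy": 0,"wz": 0}
    - {"x": 0,"y": 0,"z": -0.016,"wx": 0,"wy": 0,"wz": 0}
    - {"x": 0,"y": 0,"z": -0.024,"wx": 0,"wy": 0,"wz": 0}
    - {"x": 0,"y": 0,"z": -0.032,"wx": 0,"wy": 0,"wz": 0}
    - {"x": 0,"y": 0,"z": -0.033,"wx": 0,"wy": 0,"wz": 0}

```text
time: 4.35
eef_pos: [0.5929, 0.1127, 0.1544]
ee_rot: [0.886, 0.463, -0.0, 0.001]
wrist_force: [-1.5, 0.8, -2.4]
finger_gap: 0.0236
```

```bash
python3 - <<'E'
from h import *
A=np.array([.491,.1845])
go(*[(*(A+.125*np.array([np.cos(np.radians(t)),np.sin(np.radians(t))])),.1555,t+90) for t in (-34.7,-39.7,-45,-51,-57,-63)])
E
```

```text
t 4.35 p [0.5929 0.1127 0.1544] psi 55.2 F [-1.5  0.8 -2.4] gap 0.0236 q [ 0.19  0.43 -0.62  1.79  0.29  1.02  0.42]
   [ 0.001   0.0003 -0.0011] [ 0.0007  0.0009 -0.0017]
   [-0.0099 -0.0001 -0.0011] [0.0007 0.0009 0.0855]
   [-0.0214 -0.0016 -0.0011] [0.0008 0.0009 0.178 ]
   [-0.0341 -0.0046 -0.0011] [0.0008 0.0008 0.2828]
   [-0.0464 -0.0089 -0.0011] [0.0009 0.0008 0.3875]
   [-0.0583 -0.0145 -0.0011] [0.0009 0.0007 0.4922]
```

Request:
arm_command:
  targets:
    - {"x": -0.01,"y": 0,"z": -0.001,"wx": 0.001,"wy": 0.001,"wz": 0.086}
    - {"x": -0.0214,"y": -0.0018,"z": -0.001,"wx": 0.001,"wy": 0.001,"wz": 0.178}
    - {"x": -0.0341,"y": -0.0048,"z": -0.001,"wx": 0.001,"wy": 0.001,"wz": 0.283}
    - {"x": -0.0464,"y": -0.0091,"z": -0.001,"wx": 0.001,"wy": 0.001,"wz": 0.388}
    - {"x": -0.0583,"y": -0.0147,"z": -0.001,"wx": 0.001,"wy": 0.001,"wz": 0.492}

```text
time: 4.85
eef_pos: [0.5466, 0.0734, 0.1552]
ee_rot: [0.973, 0.232, -0.0, -0.0]
wrist_force: [-3.5, 5.4, -2.4]
finger_gap: 0.0231
```

```bash
python3 - <<'E'
from h import *
A=np.array([.491,.1845])
p=np.array(arm.state()["eef_pos"][:2])-A; print(np.hypot(*p),np.degrees(np.arctan2(p[1],p[0])))
go(*[(*(A+.1248*np.array([np.cos(np.radians(t)),np.sin(np.radians(t))])),.1555,t+90) for t in (-69,-75,-81,-87,-92)])
E
```

```text
0.12422676429336836 -63.39417616645942
t 4.85 p [0.5466 0.0734 0.1552] psi 26.8 F [-3.5  5.4 -2.4] gap 0.0231 q [ 0.2   0.33 -0.54  1.91  0.2   0.96  0.04]
   [-0.0122 -0.0001 -0.0003] [-0.0011  0.0004  0.101 ]
   [-0.0251 -0.0021 -0.0003] [-0.0011  0.0005  0.2057]
   [-0.0377 -0.0054 -0.0003] [-0.001   0.0005  0.3104]
   [-0.0499 -0.01   -0.0003] [-0.001   0.0006  0.4152]
   [-0.0597 -0.0148 -0.0003] [-0.001   0.0006  0.5024]
```

Request:
arm_command:
  targets:
    - {"x": -0.0122,"y": -0.0006,"z": 0,"wx": -0.001,"wy": 0,"wz": 0.101}
    - {"x": -0.0253,"y": -0.0027,"z": 0,"wx": -0.001,"wy": 0,"wz": 0.206}
    - {"x": -0.038,"y": -0.006,"z": 0,"wx": -0.001,"wy": 0,"wz": 0.31}
    - {"x": -0.0502,"y": -0.0106,"z": 0,"wx": -0.001,"wy": 0,"wz": 0.415}
    - {"x": -0.06,"y": -0.0154,"z": 0,"wx": -0.001,"wy": 0,"wz": 0.502}

```text
time: 5.35
eef_pos: [0.4855, 0.061, 0.1554]
ee_rot: [1.0, -0.019, -0.0, -0.0]
wrist_force: [-0.3, 7.6, -1.9]
finger_gap: 0.0235
```

```bash
python3 - <<'E'
from h import *
A=np.array([.491,.1845])
p=np.array(arm.state()["eef_pos"][:2])-A; print(np.hypot(*p),np.degrees(np.arctan2(p[1],p[0])))
go(*[(*(A+.1245*np.array([np.cos(np.radians(t)),np.sin(np.radians(t))])),.1555,t+90) for t in (-94,-96.5)])
c=arm.read_camera('side'); cv2.imwrite('pics/s3.png',cv2.resize(c['image'][160:310,100:290],None,fx=4,fy=4))
E
```

```text
0.123610597326126 -92.56769973267164
t 5.35 p [0.4855 0.061  0.1554] psi -2.2 F [-0.3  7.6 -1.9] gap 0.0235 q [ 0.16  0.21 -0.47  2.04  0.12  0.91 -0.41]
   [-0.0031  0.0008 -0.0001] [-0.0008  0.0004  0.0318]
   [-0.0085  0.0005 -0.0001] [-0.0008  0.0004  0.0755]
```

View pics/s3.png

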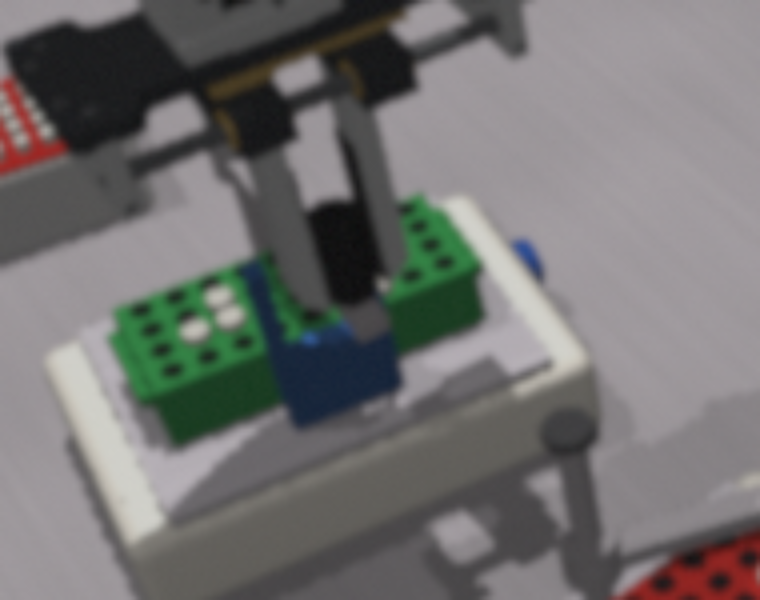

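The bar is raised, and its end at (370,320) is above the keeper's low wall. A few more degrees bring it over the notch centre.

Request:
arm_command:
  targets:
    - {"x": -0.003,"y": -0.0007,"z": 0,"wx": -0.001,"wy": 0,"wz": 0.028}
    - {"x": -0.006,"y": -0.0009,"z": 0,"wx": -0.001,"wy": 0,"wz": 0.055}
    - {"x": -0.009,"y": -0.0012,"z": 0,"wx": -0.001,"wy": 0,"wz": 0.078}
    - {"x": -0.009,"y": -0.0012,"z": 0,"wx": -0.001,"wy": 0,"wz": 0.078}

```text
time: 5.8
eef_pos: [0.4749, 0.0628, 0.1554]
ee_rot: [0.998, -0.061, -0.001, 0.0]
wrist_force: [-2.0, 2.8, -2.4]
finger_gap: 0.0239
```

```bash
python3 - <<'E'
from h import *
A=np.array([.491,.1845])
p=np.array(arm.state()["eef_pos"][:2])-A; print(np.hypot(*p),np.degrees(np.arctan2(p[1],p[0])))
go()
c=arm.read_camera('side'); cv2.imwrite('pics/s4.png',cv2.resize(c['image'][160:310,100:290],None,fx=4,fy=4))
E
```

```text
0.12277218857387015 -97.52501767989689
t 5.8 p [0.4749 0.0628 0.1554] psi -7.0 F [-2.   2.8 -2.4] gap 0.0239 q [ 0.15  0.2  -0.46  2.06  0.11  0.91 -0.49]
```

View pics/s4.png

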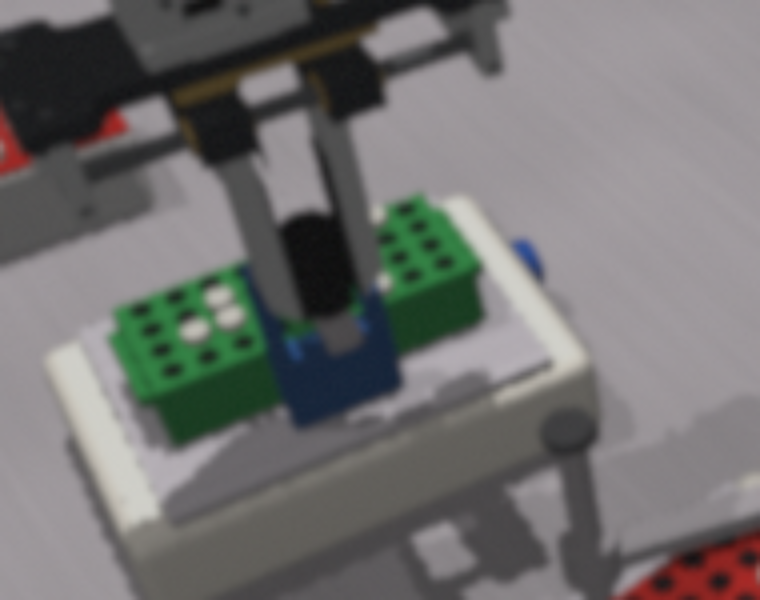

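The bar end at (343,330) lies between the stop plate (275) and the low wall (385), so it is about centred. I'll lower it.

Request:
arm_command:
  targets:
    - {"x": 0,"y": 0,"z": 0.008,"wx": 0,"wy": 0,"wz": 0}
    - {"x": 0,"y": 0,"z": 0.016,"wx": 0,"wy": 0,"wz": 0}
    - {"x": 0,"y": 0,"z": 0.024,"wx": 0,"wy": 0,"wz": 0}
    - {"x": 0,"y": 0,"z": 0.032,"wx": 0,"wy": 0,"wz": 0}
    - {"x": 0,"y": 0,"z": 0.034,"wx": 0,"wy": 0,"wz": 0}

```text
time: 6.35
eef_pos: [0.4747, 0.0629, 0.1202]
ee_rot: [0.998, -0.06, -0.001, 0.0]
wrist_force: [-0.7, 1.3, 1.0]
finger_gap: 0.0237
```

```bash
python3 -c "
from h import *
go()"
```

```text
t 6.35 p [0.4747 0.0629 0.1202] psi -6.9 F [-0.7  1.3  1. ] gap 0.0237 q [ 0.14  0.25 -0.46  2.09  0.14  0.83 -0.52]
```

Height 0.120 matches the height at the grasp, and the weight is off the wrist. I'll open to about 52 mm and back straight up.

Request:
arm_command:
  targets:
    - {"x": 0,"y": 0,"z": 0,"wx": 0,"wy": 0,"wz": 0}
    - {"x": 0,"y": 0,"z": 0,"wx": 0,"wy": 0,"wz": 0}
    - {"x": 0,"y": 0,"z": 0,"wx": 0,"wy": 0,"wz": 0}
    - {"x": 0,"y": 0,"z": 0,"wx": 0,"wy": 0,"wz": 0}
    - {"x": 0,"y": 0,"z": 0,"wx": 0,"wy": 0,"wz": 0}
  grip: 0.5

```text
time: 6.85
eef_pos: [0.4749, 0.0628, 0.1204]
ee_rot: [0.998, -0.06, -0.001, 0.0]
wrist_force: [1.3, -0.7, -0.0]
finger_gap: 0.0468
```

Request:
arm_command:
  targets:
    - {"x": 0,"y": 0,"z": -0.02,"wx": 0,"wy": 0,"wz": 0}
    - {"x": 0,"y": 0,"z": -0.045,"wx": 0,"wy": 0,"wz": 0}
    - {"x": 0,"y": 0,"z": -0.08,"wx": 0,"wy": 0,"wz": 0}
    - {"x": 0,"y": 0,"z": -0.11,"wx": 0,"wy": 0,"wz": 0}
    - {"x": 0,"y": 0,"z": -0.14,"wx": 0,"wy": 0,"wz": 0}

```text
time: 7.35
eef_pos: [0.475, 0.0628, 0.262]
ee_rot: [0.998, -0.06, -0.001, 0.0]
wrist_force: [0.8, -0.3, -0.5]
finger_gap: 0.047
```

```bash
python3 - <<'E'
from h import *
np.set_printoptions(precision=4,suppress=True)
go((.45,-.25,.26,-7))
c=arm.read_camera('side'); cv2.imwrite('pics/s5.png',cv2.resize(c['image'][160:310,100:290],None,fx=4,fy=4))
for q in("green_knob","red_knob"):
  for r in arm.pinpoint('side',q)[:1]: print(q,r["conf"],r["xy"],P(c,r["xy"]),onz(c,r["xy"],.135))
E
```

```text
t 7.35 p [0.475  0.0628 0.262 ] psi -6.9 F [ 0.8 -0.3 -0.5] gap 0.047 q [ 0.18  0.08 -0.47  1.94  0.04  1.14 -0.42]
   [0.0129 0.3135 0.0021] [0.0004 0.0013 0.0014]
green_knob 0.9 [180.8, 237.4] [0.4691 0.0534 0.1541] [0.4756 0.0744 0.135 ]
red_knob 0.95 [321.7, 266.2] [ 0.6095 -0.1332  0.142 ] [ 0.6136 -0.1281  0.135 ]
```

View pics/s5.png

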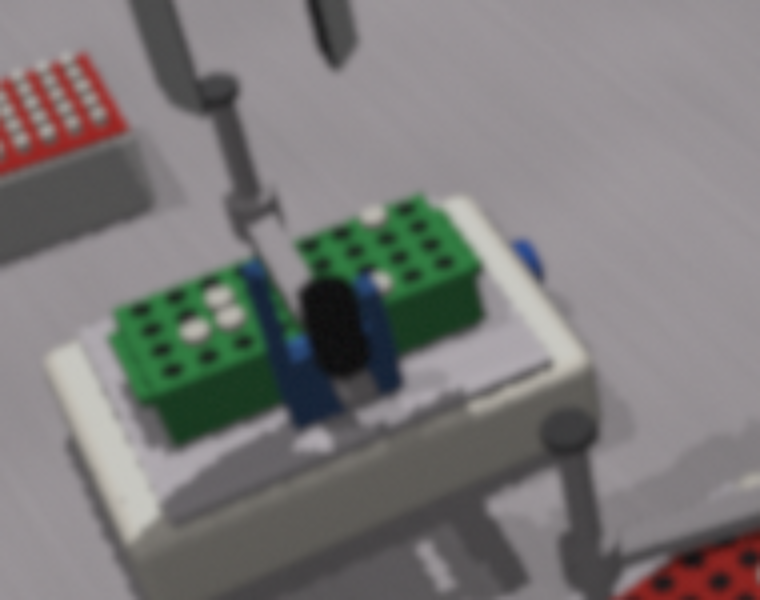

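The bar lies in the notch, with the knob at (335,325) and the keeper's walls on both sides. I'll confirm the height from depth before handing in.

```bash
python3 - <<'E'
from h import *
np.set_printoptions(precision=4,suppress=True)
for n in("side","top"):
    c=arm.read_camera(n); z=c["range_z"]; v,u=np.mgrid[:480,:640]
    p=np.stack([(u-c["cx"])/c["fx"]*z,(v-c["cy"])/c["fy"]*z,z,np.ones_like(z)],-1)@c["extrinsics"].T
    X,Y,Z=p[...,0],p[...,1],p[...,2]
    for nm,m in(("knobtop",(abs(X-.475)<.03)&(Y>.03)&(Y<.085)&(Z>.148)&(Z<.2)&(z>0)),("bar",(abs(X-.484)<.012)&(Y>.115)&(Y<.165)&(Z>.104)&(Z<.16)&(z>0)),("redknob",(abs(X-.613)<.03)&(abs(Y+.126)<.03)&(Z>.15)&(Z<.163)&(z>0))):
        q=p[m][:,:3]; print(n,nm,len(q), (np.median(q,0),q.max(0)) if len(q) else "")
    print([ (round(r["conf"],2),P(c,r["xy"])) for r in arm.pinpoint(n,"bottle_centre")[:1]])
E
```

```text
side knobtop 149 (array([0.472 , 0.0588, 0.1548]), array([0.4837, 0.0761, 0.1572]))
side bar 146 (array([0.4832, 0.1413, 0.1113]), array([0.4937, 0.1647, 0.1141]))
side redknob 159 (array([ 0.6158, -0.1266,  0.1549]), array([ 0.6277, -0.1129,  0.1575]))
[(0.92, array([ 0.7947, -0.0684,  0.0862]))]
top knobtop 240 (array([0.4749, 0.0609, 0.157 ]), array([0.4858, 0.0727, 0.1612]))
top bar 8 (array([0.4829, 0.1311, 0.1137]), array([0.4837, 0.1328, 0.1142]))
top redknob 211 (array([ 0.6177, -0.1243,  0.1572]), array([ 0.6296, -0.1135,  0.1602]))
[]
```

```bash
python3 -c "
from h import *
print(arm.hand_in()); go()"
```

```text
the job is handed in; nothing more can be done
None
the job is handed in; nothing more can be done
```

The green rack's hold-down bar is back across the rack and down in the keeper's notch, and the job is handed in. I gripped the knob, lifted the bar about 34 mm, swung it about 62° over the low wall and lowered it. Then I let go and backed the gripper straight up clear of it.

- **Seating:** the last depth check put the knob top at z 0.157 m and the bar top at 0.111–0.114 m, the seated heights. The knob centre was at about (0.475, 0.061), within a few mm of the expected spot. The side picture shows the bar between the keeper's walls.
- **Forces and time:** the wrist force read 10 N or less at each step, and the arm moves ended at 7.35 s on the robot's clock.
- **Red rack's bar and bottle:** the arm did not go near either, and the red knob read within a few mm of its first reading. The final bottle check was weaker. The side camera found it near its first position, but at a different point on the bottle, and the top camera did not report it.

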